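# Slide an agar plate under the disc dispenser and fire it

### The job

Push the open agar plate along the bench with the fingertips, keeping it flat on the bench and never lifting it, tipping it or jamming it under the bridge, in under the low head of the disc dispenser until it sits home against both locating pins at the back. Only when the plate is home, press the dispenser's plunger all the way down and let it spring fully back up, leaving the plate home. Do not touch the agar, and leave the other things on the bench where they are.

Things in the scene. Friction and masses are not known exactly. Their poses are not given: they have to be found in the camera images.
- plate: the open round culture plate, the only dish without a lid: clear plastic, outside diameter 100 mm, 15 mm high, about 60 g, wall 2 mm, filled 6.7 mm deep with set straw-coloured agar. It lies loose on the bench in front of the dispenser and slides easily. Origin: centre of its underside; z up. It is round and its yaw does not matter.
- stand: bench stand of the disc dispenser, fixed. Origin: on the bench, right below the magazine's axis. Its x axis points from the open mouth (-x side) to the closed back, y across, z up. Aluminium side rails 10 mm high leave a channel 124 mm wide (inner faces at y = -62 and +62 mm, outer at 72 mm, from x = -22 to +70 mm); leg plates on them (x = -20 to 20 mm) carry the head.
- head: the dispenser's head, a low bridge over the channel, underside 19 mm above the bench; same origin and axes as the stand. An aluminium cross plate 40 mm deep (x = -20 to 20 mm) and a white round magazine base 80 mm in diameter, 19 to 32 mm high, with six white upright cartridges on a 58 mm circle, tops 74 mm above the bench.
- pins (a point): point on the bench midway between the two steel locating pins at the back of the channel (pins 8 mm in diameter, 18 mm high, 62 mm apart across the channel, 44 mm behind the stand's origin). A plate touching both has its centre at the stand's origin; its front rim then still shows 10 mm in front of the magazine base.
- agar: the agar layer in the plate, 96 mm in diameter, surface 6.7 mm above the bench; origin: centre of the plate's underside.
- plunger_top (a point): centre of the top face of the dispenser's black plunger knob (30 mm in diameter, flat top 24 mm), on the magazine axis in the middle of the cartridges; 90 mm above the bench when up. It is pressed straight down.
- plunger (a joint): how far the plunger is pressed: 0 up, 0.012 m fully down on its stop. A spring brings it back; it takes 2 N to start and 8 N to hold it fully down.
- lid: loose clear plate lid, 103 mm in diameter, 8.5 mm high, lying on the bench; not part of the job. Origin: centre of its underside.
- stack: stack of three closed plates, 101 mm in diameter, 50 mm high; not part of the job. Origin: centre of its underside.
- swab_tube: swab in a clear tube with white cap, 155 mm long along its x, 15 mm high, lying on the bench; not part of the job. Origin: under its middle.
- saline: upright clear bottle with white cap, 48 mm in diameter, 92 mm high; not part of the job. Origin: centre of its underside.
- marker: marker pen, 131 mm long along its x, 17 mm high, lying on the bench; not part of the job. Origin: under its middle.
- tweezers: steel tweezers, 128 mm long along their x, 6 mm high, lying on the bench; not part of the job. Origin: under their middle.
- cartridge_block: grey block, 46 x 92 mm, with seven spare cartridges, 52 mm high, behind the dispenser; not part of the job. Origin: centre of its underside.
Mind the look-alikes: they are no part of the job. What is shaped like the plate but green is not meant.

How it is judged (in metres and radians):
On the way, in this order (a step that is already met when the one before it is completed fails the run):
1. the plate is home against the pins under the head, plunger still up (horizontal distance between plate and stand below 0.005 m and value of joint plunger below 0.002 m), for 0.2 s.
2. the plunger is pressed all the way down over the plate (horizontal distance between plate and stand below 0.005 m and value of joint plunger above 0.0095 m), for 0.05 s.
At the end, for the whole second after the job is handed in: The plate lies flat and still on the bench, its centre within 5 mm of the dispenser's axis, after the plunger was pressed at least 9.5 of its 12 mm; the plunger is up again (within 2 mm) (all of step 1 and angle between plate's own z axis and vertical below 0.03 rad and height (world z) of plate below 0.003 m and linear speed of plate below 0.01 m/s); the robot touches nothing.
It fails at once if the plate is lifted off the bench (over 5 mm) or tipped (over 0.1 rad) (height (world z) of plate above 0.005 m or angle between plate's own z axis and vertical above 0.1 rad).
It fails at once if the plate is jammed against the head (over 3 N) (contact force between plate and head above 3 N).
It fails at once if the robot touches the agar (contact force between any of the arm, the fingers and agar above 0.3 N).
It fails at once if the plunger is pressed (over 3 mm) while the plate is not home (value of joint plunger above 0.003 m and not (horizontal distance between plate and stand below 0.005 m)).
It fails at once if the plate lid, stack of closed plates, swab tube, saline bottle, marker pen, tweezers, cartridge block: one of them is moved (over 15 mm) (distance of any of lid, stack, swab_tube, saline, marker, tweezers, cartridge_block from where it was at the start of the episode above 0.015 m).
It also fails if it takes over 58 s, if anything falls off the work surface, if the arm or the gripper's body presses on something with over 40 N, if the wrist force passes 120 N, or if a joint passes its speed limit or range.

### The arm

A 6-joint arm with a two-finger parallel gripper is mounted at the origin on the work surface. World frame = base frame: x ahead of the robot, y to its left, z up, the work surface at z = 0. Lengths are in mm, angles in rad, forces in N, time in s.
With the tool pointing down it reaches from about 350 to 775 mm from the base axis. Payload 7.3 kg.
Tool frame: the origin (TCP) lies between the finger pads; the fingertips stand 8 mm ahead of it and the grasp point (between the pads) lies 11 mm behind it; y points along the fingers, z is the direction in which the jaws open and shut, and the axes are right-handed (so a half turn about y gives the same grasp; the last joint's range is limited). The gripper opens to 92 mm and grips with 3 to 60 N. Pads are 19 mm wide; open, the fingers measure 130 mm over their backs; the gripper's body (75 mm by 190 mm) begins 47 mm behind the grasp point.
Start: joints at [1.125, 0.342, 1.524, -0, 1.275, -0.146], TCP at [155.033, 501.606, 234.741] pointing down, gripper open.
Joint ranges: [-2.53, 2.53], [-0.77, 2.02], [0.04, 2.7], [-1, 4.14], [0.28, 2.66], [-3.11, 3.11]. Speed limits (rad/s): [2.57, 2.57, 3.14, 3.14, 3.14, 3.14].

### API

Orientations are given as [roll, pitch, yaw] about the fixed x, y, z axes, in that order (R = Rz(yaw) Ry(pitch) Rx(roll)).
In Python, from plant import bot, vision, job gives the robot as it stands. The module is installed in compiled form; this text tells all that it offers.
- The arm moves only by the tool arm_command, never from a script. Its argument "deltas" is a list of rows, each a list of 4 numbers: the shift along the tool's x, y, z in m, then the turn about the tool's y in degrees. In form: [[x, y, z, twist], ...]. A call has 1 to 5 rows; each row shifts and turns the commanded pose from where the row before left it, along the tool's axes as they then stand; what a row does not reach is not made up. A row lasts 1/10 s, in which the tool goes at most 50 mm and 8.59 degrees, less where a joint would pass 70% of its speed; a pose out of reach is approached as far as the arm can. A call is refused whole if a number of a shift passes 0.05 or a number of a turn 8.59, either way. A call with a gripper value outside its range is refused whole. "claw" is the closure in counts, from 0 (fully open) to 255 (shut), set as the call begins (left out, the last holds). The fingers move at their own pace and stop on an object; the grip force is fixed at half the most. Time passes only in rows, so rows that do not move let the fingers close. It gives the time, the measured TCP pose, the force and the opening at its end, in the units of the state.
- bot.get_obs(): the state, without advancing time (a new reading comes with each control period).
- vision.capture(name): name is "side" or "top"; returns a dict with "img" (384x512x3 uint8, red, green, blue), "camera_matrix" (3x3 intrinsics, pixels), "world_to_cam" (4x4, takes a point from world to camera coordinates). Camera axes: x right, y down, z forward; pixel columns grow to the right and rows downward; lengths in mm; the calibration is good to about 2 mm. A picture is of the moment at which its call begins. There is no depth.
- job.close_job(): hands the job in, once; it reports no verdict.
Trained networks look in a picture, given as the dict that the camera call returned (one of the last four; its "shot" number tells which), for a name from the list of things; names that differ only in an ending like _2 or _b are one class to them, and where a whole thing is asked for, a point or a joint stands for the part that bears it (a point fixed in the world has none). Each returns a list of dicts, best first, with "confidence" (0 to 1); they miss things now and then, are a little off and sometimes report something else, mostly with a low value. They report only what shows in the picture. A call takes as long as a camera call. They do not tell look-alikes from the thing itself.
- vision.find_in(picture, name): "xyz" ([x, y, z] in mm, in the coordinates of the camera as it stood for that picture, good to about 4 mm: the middle of the surface that is visible of it).
- vision.regions_of(picture, name): "mask" (384x512 bool, what is visible of it).
The state is a dict: "time": time; "joint_positions": joint angles; "dq": joint speeds; "tau": joint torques, N m; "tool_pos": TCP position; "tcp_rot": TCP orientation; "contact_force": force on the tool from outside, world axes, zero at the start; "moment": the same for the moment, N m; "grip_width": finger opening in mm.
Only numpy, scipy, OpenCV 4.12 (cv2) and the standard library are available. Lean on these libraries where they do the work, as an engineer would, in place of code of your own. Each camera call takes 0.05 s, during which the arm holds its last target. There are 200 camera calls.

## Working session

There is one attempt and no reset: what is moved stays moved. The work goes in short steps, Python scripts to look and compute and a tool call to move; the robot and the scene stay as the last step left them, time stands still between calls to the robot, and variables do not carry over. Pictures are saved under pics/ and viewed, about 8 in all and at most 12, crops included, and the job is handed in when it is done.

Besides the shell and the picture viewer there is one more tool, called after "Call:" by a JSON object that holds its "method" and its "body", one argument or row to a line. arm_command: Moves the arm, as the interface text tells. Its arguments: {"type":"object","properties":{"deltas":{"type":"array","items":{"type":"array","items":{"type":"number"}}},"claw":{"type":"number"}},"required":["deltas"]}

```bash
mkdir -p pics
cat > h.py <<'E'
import numpy as np, cv2
from plant import bot, vision, job
def cap(n,save=None):
    p=vision.capture(n)
    if save: cv2.imwrite('pics/'+save,cv2.cvtColor(p['img'],cv2.COLOR_RGB2BGR))
    return p
def toworld(p,xyz):
    return (np.linalg.inv(p['world_to_cam'])@np.append(xyz,1))[:3]
def proj(p,w):
    c=(p['world_to_cam']@np.append(w,1))[:3]; q=p['camera_matrix']@c; return q[:2]/q[2]
def ray(p,uv,z):
    "pixel -> world point at height z"
    T=np.linalg.inv(p['world_to_cam']); o=T[:3,3]
    d=T[:3,:3]@np.linalg.inv(p['camera_matrix'])@np.array([uv[0],uv[1],1.])
    return o+d*(z-o[2])/d[2]
E
python3 - <<'E'
from h import *
np.set_printoptions(precision=1,suppress=True)
o=bot.get_obs(); print(o)
for c in ('top','side'):
    p=cap(c,c+'0.png')
    print(c,np.linalg.inv(p['world_to_cam'])[:3,3])
    for n in ['plate','agar','stand','head','plunger_top','plunger','lid','stack','swab_tube','saline','marker','tweezers','cartridge_block']:
        for d in vision.find_in(p,n)[:3]:
            w=toworld(p,d['xyz']); print(n,round(d['confidence'],2),w,proj(p,w))
E
```

```text
{'time': 0.0, 'joint_positions': array([ 1.1,  0.3,  1.5,  0. ,  1.3, -0.1]), 'dq': array([-0.,  0.,  0.,  0., -0., -0.]), 'tau': array([ -0. , -43.1, -24.4,   0.1,   0.1,  -0. ]), 'tool_pos': array([154.9, 501.2, 234. ]), 'tcp_rot': array([-1.6,  0. , -0.3]), 'contact_force': array([-0.9,  0.6, -0.4]), 'moment': array([-0., -0.,  0.]), 'grip_width': 91.62185377228039}
top [ 453.9    5.5 1051. ]
plate 0.64 [460.5  17.4  19.5] [246.9 234.8]
plate 0.61 [356.1 168.4  12.2] [186.1 277.6]
head 0.65 [630.2  30.   31.7] [241.5 166.6]
plunger_top 0.45 [629.9  25.9  88.8] [242.7 162.6]
plunger 0.63 [628.   35.3  92.3] [238.7 163.1]
lid 0.96 [ 509.7 -147.4    5.3] [312.  214.9]
stack 0.81 [517.9 229.4  49.9] [159.2 211.4]
swab_tube 0.59 [628.1  33.2  89.5] [239.6 163.3]
swab_tube 0.56 [689.8 168.8  14.5] [187.3 145. ]
saline 0.66 [633.5  34.8  25.2] [239.7 165.7]
saline 0.6 [ 608.2 -110.9   65.9] [299.6 172.9]
marker 0.87 [528.5 336.3  12.8] [120.1 208.4]
cartridge_block 0.7 [735.4  -8.8  27. ] [256.8 125.9]
cartridge_block 0.62 [631.3  32.9  90.9] [239.7 161.8]
side [ 322.7 -840.9  780. ]
plate 0.66 [ 478.5 -247.2    5.8] [245.5 314.6]
plate 0.61 [350.7 157.   16.6] [159.8 201.2]
plate 0.59 [460.6  15.3  17. ] [211.6 229. ]
stand 0.7 [629.2  16.1  36.4] [277.8 211.9]
head 0.96 [619.4  15.9  38.8] [274.1 211.8]
plunger 0.71 [695.5 165.   14.7] [284.  181.5]
plunger 0.4 [625.6  27.6  89.4] [276.  192.5]
lid 0.63 [ 506.5 -154.8   11.2] [247.4 277.5]
stack 0.73 [514.8 212.   55.7] [216.6 168.9]
swab_tube 0.6 [694.  167.2  15.6] [283.3 180.8]
saline 0.66 [ 604.9 -125.6   56.9] [287.  245.7]
saline 0.54 [505.9 339.3  13.1] [205.6 157.9]
saline 0.23 [631.2  14.9  35.8] [278.7 212.3]
tweezers 0.67 [ 480.  -248.5    5.7] [246.4 315. ]
cartridge_block 0.78 [732.5 -25.5  28.1] [322.3 218.3]
```

Run:
```python
import cv2
a=cv2.imread('pics/top0.png')[90:320,90:350]; cv2.imwrite('pics/top0c.png',cv2.resize(a,None,fx=2.6,fy=2.6,interpolation=cv2.INTER_CUBIC))
a=cv2.imread('pics/side0.png')[130:340,130:370]; cv2.imwrite('pics/side0c.png',cv2.resize(a,None,fx=2.8,fy=2.8,interpolation=cv2.INTER_CUBIC))
```

```text
(no output)
```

View pics/top0c.png

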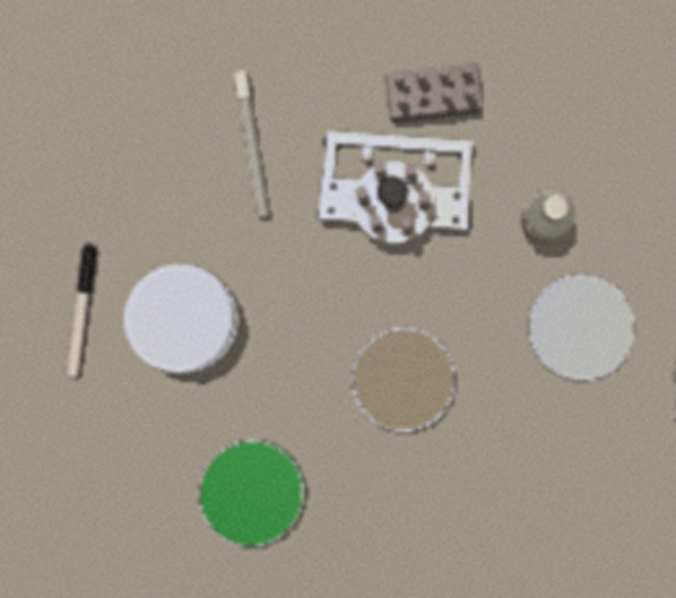

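View pics/side0c.png

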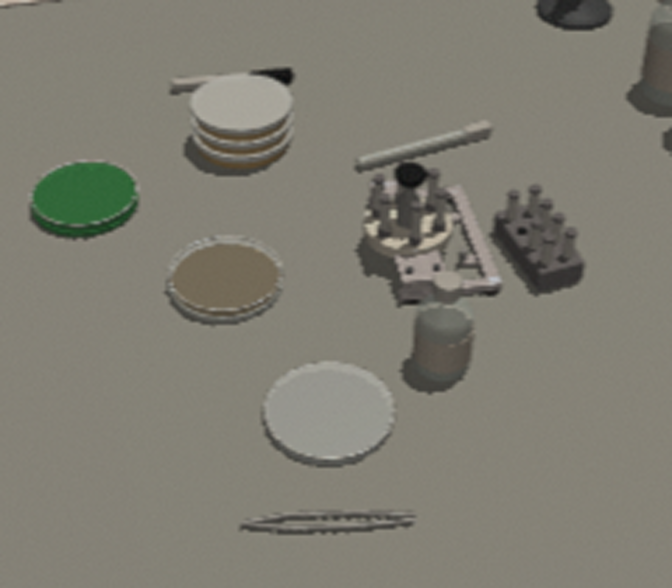

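Top crop: the straw-coloured plate is at about (405,380) and the green decoy at (253,493). The stand is at about (396,185), turned a few degrees clockwise, with its mouth toward the robot. The lid at (582,327) and saline at (550,215) are off to the right, so the corridor is free. Next I'll measure the plate and stand more precisely.

```bash
cat >> h.py <<'E'
def agar_px(p,guess,r=30):
    hsv=cv2.cvtColor(p['img'],cv2.COLOR_RGB2HSV); h=p['img'].astype(int)
    for d in vision.regions_of(p,'plate'):
        ys,xs=np.nonzero(d['mask']); c=np.array([xs.mean(),ys.mean()])
        if np.hypot(*(c-guess))<r: yield d['confidence'],c,(xs.min()+xs.max())/2,(ys.min()+ys.max())/2,d['mask'].sum()
E
python3 - <<'E'
from h import *
from scipy.optimize import minimize
np.set_printoptions(precision=1,suppress=True)
P={}
for c,g in (('top',(246,236)),('side',(211,229))):
    p=P[c]=cap(c)
    for r in agar_px(p,np.array(g)):
        print(c,'plate',r, ray(p,r[1],10))
    for n in('plunger',):
        for d in vision.regions_of(p,n)[:2]:
            ys,xs=np.nonzero(d['mask']); print(c,n,d['confidence'],xs.mean(),ys.mean(),d['mask'].sum(),ray(p,(xs.mean(),ys.mean()),88))
# stand outer rectangle fit: maximise edge contrast along projected rails (outer z=10)
p=P['top']; g=cv2.GaussianBlur(cv2.cvtColor(p['img'],cv2.COLOR_RGB2GRAY).astype(np.float32),(0,0),0.7)
def samp(w): 
    uv=np.array([proj(p,x) for x in w],np.float32); return cv2.remap(g,uv[None,:,0],uv[None,:,1],cv2.INTER_LINEAR)[0]
def cost(q):
    x,y,a=q; R=np.array([[np.cos(a),-np.sin(a)],[np.sin(a),np.cos(a)]])
    s=0
    def seg(a0,b0,nrm,z):
        t=np.linspace(0,1,25)[:,None]; L=np.array(a0)*(1-t)+np.array(b0)*t
        f=lambda o:samp(np.c_[(L+np.array(nrm)*o)@R.T+[x,y],np.full(25,z)]).mean()
        return f(-3)-f(3)
    s+=seg((70,-66),(70,66),(1,0),10)+seg((25,72),(66,72),(0,1),10)+seg((25,-72),(66,-72),(0,-1),10)
    s+=seg((25,62),(56,62),(0,-1),10)+seg((25,-62),(56,-62),(0,1),10)
    return -s
best=min((minimize(cost,[x0,y0,a0],method='Nelder-Mead',options=dict(initial_simplex=[[x0,y0,a0],[x0+4,y0,a0],[x0,y0+4,a0],[x0,y0,a0+.04]])) for x0 in(620,626,632) for y0 in(25,31,37) for a0 in(-.1,-.05)),key=lambda r:r.fun)
print(best.x,best.x[2],best.fun)
q=best.x; print('a deg',np.degrees(q[2]))
c,s=np.cos(q[2]),np.sin(q[2])
v=p['img'].copy(); v=cv2.resize(v[120:280,180:300],None,fx=5,fy=5,interpolation=cv2.INTER_CUBIC)[:,:,::-1].copy()
def dot(pt,col):
    u=(proj(p,pt)-[180,120]+.5)*5; cv2.circle(v,tuple(int(k) for k in u),2,col,-1)
W=lambda X,Y,z:(q[0]+c*X-s*Y,q[1]+s*X+c*Y,z)
for X,Y in((70,72),(70,-72),(-22,72),(-22,-72),(60,62),(60,-62)): dot(W(X,Y,10),(0,0,255))
for Y in(31,-31): dot(W(44,Y,18),(0,255,0))
dot(W(0,0,90),(0,255,255))
for t in np.linspace(0,6.28,40): dot(W(40*np.cos(t),40*np.sin(t),32),(255,0,0))
cv2.imwrite('pics/fit.png',v)
E
```

```text
top plate (0.79, array([245. , 235.4]), np.float64(245.0), np.float64(235.5), np.int64(1248)) [459.   22.4  10. ]
top plunger 0.53 240.94444444444446 163.08333333333334 108 [628.8  30.   88. ]
side plate (0.9, array([210.7, 229.2]), np.float64(210.5), np.float64(229.0), np.int64(1005)) [459.7  23.3  10. ]
side plunger 0.51 276.50925925925924 193.32407407407408 108 [626.5  25.8  88. ]
[628.5  31.5  -0.1] -0.07956783802090224 -254.44544982910156
a deg -4.5589013035782635
```

View pics/fit.png

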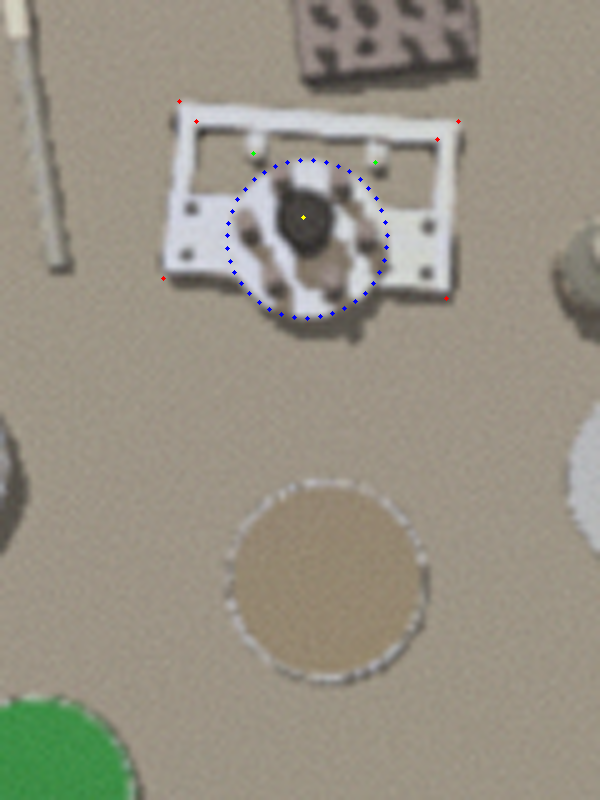

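Fit overlay: the rail corners, magazine circle, pins and plunger all line up to within about 1 px. The stand is at about (628.5, 31.3) with yaw −4.5°, and the plate is at about (459.3, 22.7). First I'll cradle the plate at a 10° heading to bring it onto the stand's axis, then push along that axis.

```bash
cat >> h.py <<'E'
def pose():
    o=bot.get_obs(); return np.array([*o['tool_pos'],np.degrees(o['tcp_rot'][2])]),o
def goto(target,start=None):
    "total delta in tool axes (x fwd, y down, z left; mm), twist deg, from start to target pose x,y,z,yawdeg"
    s=pose()[0] if start is None else np.array(start,float); a=np.radians(s[3]); d=np.array(target,float)-s
    return np.array([np.cos(a)*d[0]+np.sin(a)*d[1],-d[2],-np.sin(a)*d[0]+np.cos(a)*d[1],-d[3]])
E
python3 - <<'E'
from h import *
np.set_printoptions(precision=2,suppress=True)
s,o=pose(); print(s,o['tcp_rot'],o['time'])
w=(385,10,150,s[3])
print(goto((400,280,180,s[3])), goto(w,(400,280,180,s[3])))
E
```

```text
[155.01 501.61 234.73 -17.17] [-1.57  0.   -0.3 ] 1.7
[ 299.5    54.73 -139.38   -0.  ] [  65.4    30.   -262.39   -0.  ]
```

Call:
{"method": "arm_command", "body": {
  "deltas": [
    [0.03,0.0055,-0.014,0],
    [0.03,0.0055,-0.014,0],
    [0.03,0.0055,-0.014,0],
    [0.03,0.0055,-0.014,0],
    [0.03,0.0055,-0.014,0]
  ],
  "claw": 89
}}

```text
time: 2.2
tool_pos: [278.5, 389.5, 207.1]
tcp_rot: [-1.57, -0.0, -0.3]
contact_force: [0.2, -0.4, -0.5]
grip_width: 60.4
```

Call:
{"method": "arm_command", "body": {
  "deltas": [
    [0.03,0.0055,-0.014,0],
    [0.03,0.0055,-0.014,0],
    [0.03,0.0055,-0.014,0],
    [0.03,0.0055,-0.014,0],
    [0.03,0.0055,-0.014,0]
  ]
}}

```text
time: 2.7
tool_pos: [401.3, 278.3, 179.6]
tcp_rot: [-1.57, -0.0, -0.3]
contact_force: [0.3, 0.8, 0.5]
grip_width: 59.8
```

Call:
{"method": "arm_command", "body": {
  "deltas": [
    [0.0065,0.003,-0.026,0],
    [0.0065,0.003,-0.026,0],
    [0.0065,0.003,-0.026,0],
    [0.0065,0.003,-0.026,0],
    [0.0065,0.003,-0.026,0]
  ]
}}

```text
time: 3.2
tool_pos: [392.9, 144.5, 164.7]
tcp_rot: [-1.571, -0.0, -0.3]
contact_force: [-0.1, -0.4, 0.1]
grip_width: 59.7
```

Call:
{"method": "arm_command", "body": {
  "deltas": [
    [0.0065,0.003,-0.026,0],
    [0.0065,0.003,-0.026,0],
    [0.0065,0.003,-0.026,0],
    [0.0065,0.003,-0.026,0],
    [0.0065,0.003,-0.026,0]
  ]
}}

```text
time: 3.7
tool_pos: [385.6, 10.6, 149.8]
tcp_rot: [-1.571, -0.001, -0.3]
contact_force: [-0.0, 0.5, -0.2]
grip_width: 59.7
```

Call:
{"method": "arm_command", "body": {
  "deltas": [
    [0,0,0,-6.8],
    [0,0,0,-6.8],
    [0,0,0,-6.8],
    [0,0,0,-6.8],
    [0,0,0,0]
  ]
}}

```text
time: 4.2
tool_pos: [385.8, 11.6, 149.8]
tcp_rot: [-1.571, -0.0, 0.176]
contact_force: [0.2, 0.5, 0.1]
grip_width: 59.8
```

Run:
```python
from h import *
np.set_printoptions(precision=2,suppress=True)
s,o=pose(); print(s,o['tcp_rot'],o['time'],o['grip_width'],o['contact_force'])
print(goto((385,9.6,19,10)))
```

```text
[385.75  11.59 149.83  10.07] [-1.57 -0.    0.18] 4.2 59.7728894817034 [0.24 0.52 0.09]
[ -1.09 130.83  -1.83   0.07]
```

Call:
{"method": "arm_command", "body": {
  "deltas": [
    [-0.0005,0.03,-0.001,0],
    [-0.0005,0.03,-0.001,0],
    [0,0.03,0,0],
    [0,0.03,0,0],
    [0,0.0108,0,0]
  ]
}}

```text
time: 4.7
tool_pos: [383.8, 9.7, 16.9]
tcp_rot: [-1.57, 0.003, 0.171]
contact_force: [0.9, -0.0, 0.9]
grip_width: 59.6
```

Call:
{"method": "arm_command", "body": {
  "deltas": [
    [0.006,0,0,0],
    [0.006,0,0,0],
    [0.004,0,0,0],
    [0.004,0,0,0],
    [0.004,0,0,0]
  ]
}}

```text
time: 5.2
tool_pos: [409.4, 13.8, 19.5]
tcp_rot: [-1.571, -0.001, 0.175]
contact_force: [-0.9, -0.6, 1.2]
grip_width: 59.8
```

Call:
{"method": "arm_command", "body": {
  "deltas": [
    [0.004,0,0,0],
    [0.005,0,0,0],
    [0.005,0,0,0],
    [0.004,0,0,0],
    [0,0,0,0]
  ]
}}

```text
time: 5.7
tool_pos: [427.1, 16.9, 18.9]
tcp_rot: [-1.571, -0.001, 0.175]
contact_force: [0.3, 0.3, 0.1]
grip_width: 59.7
```

Run:
```python
from h import *
np.set_printoptions(precision=2,suppress=True)
s,o=pose(); print(s,o['time'],o['grip_width'],o['contact_force'])
for c in('top','side'):
    p=cap(c,c+'1.png')
    for r in agar_px(p,proj(p,(470,24,8)),20): print(c,r[0],r[4],ray(p,r[1],10))
a=cv2.imread('pics/top1.png')[170:290,190:310]; b=cv2.imread('pics/side1.png')[150:270,150:270]
cv2.imwrite('pics/v1.png',cv2.resize(np.hstack([a,b]),None,fx=3.3,fy=3.3,interpolation=cv2.INTER_CUBIC))
```

```text
[427.12  16.87  18.93  10.03] 5.7 59.74245186021688 [0.28 0.26 0.1 ]
top 0.65 553 [498.57  21.29  10.  ]
side 0.71 472 [491.2    5.69  10.  ]
```

View pics/v1.png

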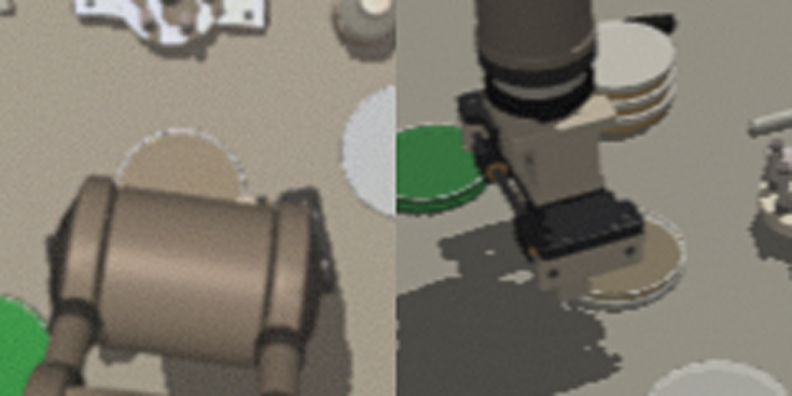

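The view shows the fingers straddling the near rim, with the plate's far arc clear in the top image (front at about crop (182,130)). I'll fit the visible arc with the known radius.

```bash
cat >> h.py <<'E'
from scipy.optimize import least_squares
def plate_fit(p,guess):
    "centre from visible rim: rays radially about guess, bright rim edge at z=15, radius 49.5 known"
    g=cv2.GaussianBlur(cv2.cvtColor(p['img'],cv2.COLOR_RGB2GRAY).astype(np.float32),(0,0),0.6)
    out=[]
    for reg in vision.regions_of(p,'plate'):
        ys,xs=np.nonzero(reg['mask']); c=np.array([xs.mean(),ys.mean()])
        if np.hypot(*(c-proj(p,(*guess,10))))>25: continue
        cs,_=cv2.findContours(reg['mask'].astype(np.uint8),cv2.RETR_EXTERNAL,cv2.CHAIN_APPROX_NONE)
        k=max(cs,key=len)[:,0,:]
        W=np.array([ray(p,u,12)[:2] for u in k])
        r=least_squares(lambda q:np.hypot(*(W-q).T)-49,guess,loss='cauchy',f_scale=1.5)
        d=np.abs(np.hypot(*(W-r.x).T)-49)
        out.append((round(reg['confidence'],2),r.x,(d<3).sum(),len(d)))
    return out
E
python3 - <<'E'
from h import *
np.set_printoptions(precision=2,suppress=True)
for c in('top','side'):
    p=cap(c)
    print(c,plate_fit(p,(476,25)))
E
```

```text
top [(0.86, array([475.91,  24.11]), np.int64(53), 89)]
side [(0.95, array([475.34,  17.54]), np.int64(41), 91)]
```

Call:
{"method": "arm_command", "body": {
  "deltas": [
    [0.005,0,0,0],
    [0.008,0,0,0],
    [0.008,0,0,0],
    [0.008,0,0,0],
    [0.008,0,0,0]
  ]
}}

```text
time: 6.6
tool_pos: [463.6, 23.4, 18.9]
tcp_rot: [-1.571, -0.0, 0.175]
contact_force: [-0.5, 0.3, -0.1]
grip_width: 59.9
```

Call:
{"method": "arm_command", "body": {
  "deltas": [
    [0.008,0,0,0],
    [0.008,0,0,0],
    [0.008,0,0,0],
    [0.006,0,0,0],
    [0.004,0,0,0]
  ]
}}

```text
time: 7.1
tool_pos: [496.9, 29.3, 18.9]
tcp_rot: [-1.571, -0.0, 0.175]
contact_force: [0.1, -0.8, 0.7]
grip_width: 60.3
```

Call:
{"method": "arm_command", "body": {
  "deltas": [
    [0.002,0,0,0],
    [0,0,0,0]
  ]
}}

```text
time: 7.3
tool_pos: [498.4, 29.6, 18.9]
tcp_rot: [-1.571, -0.0, 0.175]
contact_force: [-0.4, -0.6, -0.9]
grip_width: 59.8
```

Run:
```python
from h import *
np.set_printoptions(precision=2,suppress=True)
s,o=pose(); print(s,o['time'],o['contact_force'])
for c in('top','side'):
    p=cap(c)
    print(c,plate_fit(p,(548,38)))
```

```text
[498.39  29.58  18.89  10.03] 7.3 [-0.37 -0.57 -0.94]
top []
side [(0.94, array([545.76,  30.58]), np.int64(41), 80)]
```

Call:
{"method": "arm_command", "body": {
  "deltas": [
    [-0.005,0,0,0],
    [-0.009,0,0,0],
    [-0.009,0,0,0],
    [0,0,0.009,0],
    [0,0,0.0095,0]
  ]
}}

```text
time: 8.0
tool_pos: [472.1, 44.2, 19.1]
tcp_rot: [-1.571, -0.0, 0.174]
contact_force: [-0.6, -0.5, -0.4]
grip_width: 59.8
```

Call:
{"method": "arm_command", "body": {
  "deltas": [
    [0,0,0,7.2],
    [0,0,0,7.3],
    [0,0,0,0],
    [0,0,0,0]
  ],
  "claw": 200
}}

```text
time: 8.4
tool_pos: [472.5, 44.3, 18.9]
tcp_rot: [-1.571, -0.0, -0.074]
contact_force: [-0.5, -0.4, -0.6]
grip_width: 32.6
```

Run:
```python
from h import *
np.set_printoptions(precision=2,suppress=True)
s,o=pose(); print(s,o['time'],o['grip_width'],o['contact_force'])
for c in('top','side'):
    p=cap(c,c+'2.png')
    print(c,plate_fit(p,(547,38)))
print(goto((628.5-58.5*.9969,31.3+58.5*.0785,19,-4.5)))
a=cv2.imread('pics/top2.png')[120:240,190:310]; b=cv2.imread('pics/side2.png')[150:270,190:310]
cv2.imwrite('pics/v2.png',cv2.resize(np.hstack([a,b]),None,fx=3.3,fy=3.3,interpolation=cv2.INTER_CUBIC))
```

```text
[472.48  44.29  18.93  -4.25] 8.4 32.55382992198675 [-0.47 -0.38 -0.57]
top [(0.94, array([547.54,  37.52]), np.int64(48), 95)]
side [(0.83, array([545.91,  29.64]), np.int64(55), 103)]
[98.09 -0.07 -0.46  0.11]
```

View pics/v2.png

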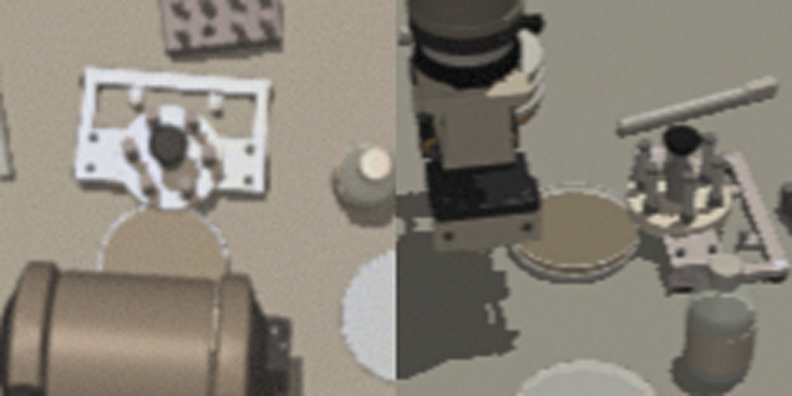

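The plate sits centred in front of the mouth at (547.5, 37.5), with the narrowed fingers behind it and clear. Now I'll push it along the stand axis.

Call:
{"method": "arm_command", "body": {
  "deltas": [
    [0.006,0,0,0.1],
    [0.005,0,0,0],
    [0.004,0,0,0],
    [0.004,0,0,0],
    [0.005,0,0,0]
  ]
}}

```text
time: 9.1
tool_pos: [496.4, 41.8, 18.8]
tcp_rot: [-1.571, 0.001, -0.08]
contact_force: [-0.8, 0.4, 0.5]
grip_width: 19.7
```

Call:
{"method": "arm_command", "body": {
  "deltas": [
    [0.006,0,0,0],
    [0.006,0,0,0],
    [0.006,0,0,0],
    [0.006,0,0,0],
    [0.006,0,0,0]
  ]
}}

```text
time: 9.6
tool_pos: [526.7, 39.4, 18.9]
tcp_rot: [-1.571, -0.0, -0.08]
contact_force: [-0.9, 0.6, 0.2]
grip_width: 19.9
```

Run:
```python
from h import *
np.set_printoptions(precision=2,suppress=True)
s,o=pose(); print(s,o['time'],o['grip_width'],o['contact_force'])
for c in('top','side'):
    p=cap(c)
    print(c,plate_fit(p,s[:2]+58.5*np.array([.997,-.0785])))
print(s[:2]+58.5*np.array([.997,-.0785]),goto((628.5-58.5*.9969,31.3+58.5*.0785,19,-4.5)))
```

```text
[526.71  39.42  18.9   -4.58] 9.6 19.917996824728238 [-0.87  0.61  0.15]
top []
side [(0.69, array([585.71,  27.27]), np.int64(34), 73), (0.54, array([643.18,  49.67]), np.int64(26), 111)]
[585.04  34.82] [44.11 -0.15 -0.05 -0.08]
```

Call:
{"method": "arm_command", "body": {
  "deltas": [
    [0.006,0,0,0],
    [0.006,0,0,0],
    [0.006,0,0,0],
    [0.006,0,0,0],
    [0.005,0,0,0]
  ]
}}

```text
time: 10.3
tool_pos: [555.7, 37.1, 18.9]
tcp_rot: [-1.571, -0.0, -0.08]
contact_force: [-0.6, -0.2, -0.5]
grip_width: 19.8
```

Call:
{"method": "arm_command", "body": {
  "deltas": [
    [0.004,0,0,0],
    [0.003,0,0,0],
    [0.002,0,0,0],
    [0.001,0,0,0],
    [0,0,0,0]
  ]
}}

```text
time: 10.8
tool_pos: [565.1, 36.3, 18.9]
tcp_rot: [-1.571, -0.0, -0.08]
contact_force: [0.0, 0.5, 0.1]
grip_width: 19.8
```

Run:
```python
from h import *
np.set_printoptions(precision=2,suppress=True)
s,o=pose(); print(s,o['time'],o['contact_force'],goto((628.5-58.5*.9969,31.3+58.5*.0785,19,-4.5)))
for c in('top','side'):
    p=cap(c,c+'3.png')
    print(c,plate_fit(p,s[:2]+58.5*np.array([.997,-.0785])))
a=cv2.imread('pics/top3.png')[110:210,190:310]; b=cv2.imread('pics/side3.png')[160:260,210:330]
cv2.imwrite('pics/v3.png',cv2.resize(np.hstack([a,b]),None,fx=3.3,fy=3.3,interpolation=cv2.INTER_CUBIC))
```

```text
[565.15  36.34  18.93  -4.58] 10.8 [0.02 0.5  0.08] [ 5.05 -0.07 -0.05 -0.08]
top []
side [(0.75, array([621.96,  25.67]), np.int64(17), 38), (0.4, array([695.95, 106.69]), np.int64(12), 37)]
```

View pics/v3.png

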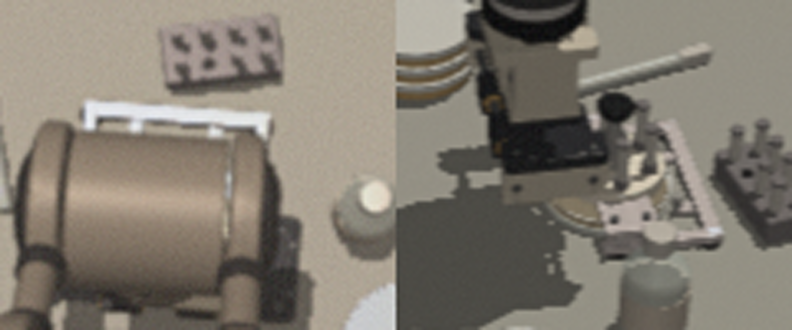

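The plate is under the bridge, the gripper body clears the cartridges, and no force shows. I'll go on in 1 mm steps and feel for the pins.

Call:
{"method": "arm_command", "body": {
  "deltas": [
    [0.001,0,0,0],
    [0.001,0,0,0],
    [0.001,0,0,0],
    [0,0,0,0]
  ]
}}

```text
time: 11.4
tool_pos: [568.2, 36.1, 18.9]
tcp_rot: [-1.571, -0.0, -0.08]
contact_force: [0.1, -0.4, 0.4]
grip_width: 19.5
```

Call:
{"method": "arm_command", "body": {
  "deltas": [
    [0.001,0,0,0],
    [0,0,0,0]
  ]
}}

```text
time: 11.6
tool_pos: [569.2, 36.0, 18.9]
tcp_rot: [-1.571, -0.0, -0.08]
contact_force: [-0.4, 0.2, 0.4]
grip_width: 19.6
```

Call:
{"method": "arm_command", "body": {
  "deltas": [
    [0.001,0,0,0],
    [0,0,0,0]
  ]
}}

```text
time: 11.8
tool_pos: [569.7, 36.0, 18.8]
tcp_rot: [-1.571, 0.001, -0.08]
contact_force: [-1.9, 0.7, 1.0]
grip_width: 19.5
```

Call:
{"method": "arm_command", "body": {
  "deltas": [
    [0.0005,0,0,0],
    [0,0,0,0]
  ]
}}

```text
time: 12.0
tool_pos: [569.8, 36.0, 18.8]
tcp_rot: [-1.571, 0.002, -0.08]
contact_force: [-4.2, 1.1, 2.7]
grip_width: 20.0
```

Call:
{"method": "arm_command", "body": {
  "deltas": [
    [0.0005,0,0,0],
    [0,0,0,0]
  ]
}}

```text
time: 12.2
tool_pos: [570.0, 36.0, 18.8]
tcp_rot: [-1.571, 0.002, -0.08]
contact_force: [-5.0, 0.7, 3.6]
grip_width: 20.0
```

Contact came at TCP x ≈ 569.8, so the plate centre is at about (628.2, 31.4), right where home should be. I'll back off gently and check.

Call:
{"method": "arm_command", "body": {
  "deltas": [
    [-0.001,0,0,0],
    [-0.002,0,0,0],
    [-0.01,0,0,0],
    [-0.025,0,0,0],
    [-0.035,0,0,0]
  ]
}}

```text
time: 12.7
tool_pos: [498.8, 41.5, 19.1]
tcp_rot: [-1.571, -0.003, -0.08]
contact_force: [-0.4, -0.5, -0.6]
grip_width: 19.7
```

Call:
{"method": "arm_command", "body": {
  "deltas": [
    [-0.04,-0.02,0,0],
    [-0.03,-0.04,0,0],
    [0,-0.04,0,0],
    [0,-0.02,0,0],
    [0,0,0,0]
  ],
  "claw": 255
}}

```text
time: 13.2
tool_pos: [430.2, 47.2, 141.9]
tcp_rot: [-1.571, -0.008, -0.08]
contact_force: [-0.3, 0.1, -1.0]
grip_width: 0.8
```

Run:
```python
from h import *
np.set_printoptions(precision=2,suppress=True)
s,o=pose(); print(s,o['time'],o['contact_force'],o['grip_width'])
for c in('top','side'):
    p=cap(c,c+'4.png')
    print(c,plate_fit(p,(628.5,31.3)))
    q=np.array([628.5,31.3]); a=np.radians(-4.5); im=cv2.resize(p['img'][:,:,::-1],None,fx=4,fy=4,interpolation=cv2.INTER_CUBIC)
    for t in np.linspace(2.1,4.2,16):
        for k,r in((0,50),):
            u=(proj(p,(q[0]+r*np.cos(t+a),q[1]+r*np.sin(t+a),15))+.5)*4
            cv2.circle(im,tuple(int(z) for z in u),1,(0,0,255),-1)
    m=(proj(p,(620,31,20))*4).astype(int); cv2.imwrite('pics/c_'+c+'.png',im[m[1]-220:m[1]+220,m[0]-195:m[0]+195])
cv2.imwrite('pics/v4.png',np.hstack([cv2.imread('pics/c_top.png'),cv2.imread('pics/c_side.png')]))
```

```text
[430.18  47.17 141.86  -4.57] 13.2 [-0.33  0.15 -1.  ] 0.798935075530288
top [(0.75, array([628.53,  30.16]), np.int64(37), 71), (0.55, array([642.22,  29.75]), np.int64(35), 176)]
side [(0.5, array([626.88,  26.05]), np.int64(27), 52)]
```

View pics/v4.png

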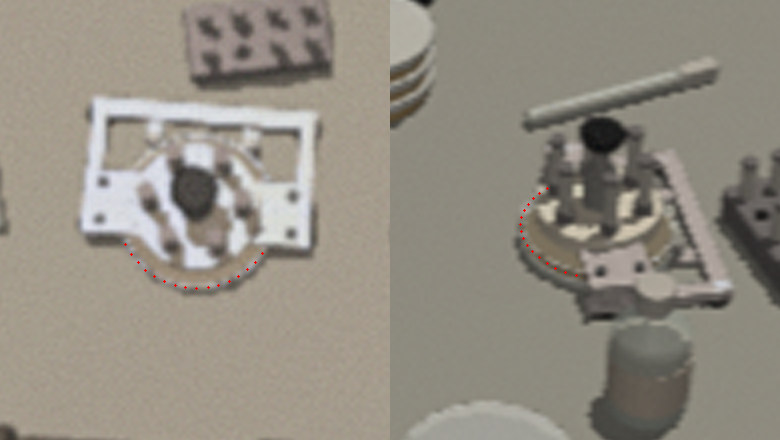

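The fitted plate centre is (628.5, 30.2). The predicted home arc lies on the visible rim, the front crescent is symmetric, and the back rim meets both pins. Next is the plunger.

Call:
{"method": "arm_command", "body": {
  "deltas": [
    [0.03,0,0,0],
    [0.045,0,0,0],
    [0.045,0,0,0],
    [0.045,0,0,0],
    [0.034,0,-0.0005,0]
  ]
}}

```text
time: 13.9
tool_pos: [628.5, 30.6, 136.5]
tcp_rot: [-1.571, 0.002, -0.08]
contact_force: [-0.5, 0.6, -0.3]
grip_width: 0.2
```

Call:
{"method": "arm_command", "body": {
  "deltas": [
    [0,0,0,0],
    [0,0.015,0,0],
    [0,0.015,0,0],
    [0,0.008,0,0],
    [0,0,0,0]
  ]
}}

```text
time: 14.4
tool_pos: [625.1, 31.1, 99.0]
tcp_rot: [-1.571, 0.004, -0.08]
contact_force: [0.3, -0.3, -1.1]
grip_width: 0.4
```

Run:
```python
from h import *
np.set_printoptions(precision=2,suppress=True)
s,o=pose(); print(s,o['time'],o['contact_force'],o['grip_width'],goto((628.5,30.8,98,-4.5)))
p=cap('side','side5.png')
u=proj(p,(628,31,80)).astype(int)
cv2.imwrite('pics/v5.png',cv2.resize(cv2.imread('pics/side5.png')[u[1]-50:u[1]+50,u[0]-50:u[0]+50],None,fx=5,fy=5,interpolation=cv2.INTER_CUBIC))
```

```text
[625.15  31.05  98.96  -4.57] 14.4 [ 0.32 -0.31 -1.08] 0.3798225166842703 [ 3.36  0.96  0.02 -0.07]
```

View pics/v5.png

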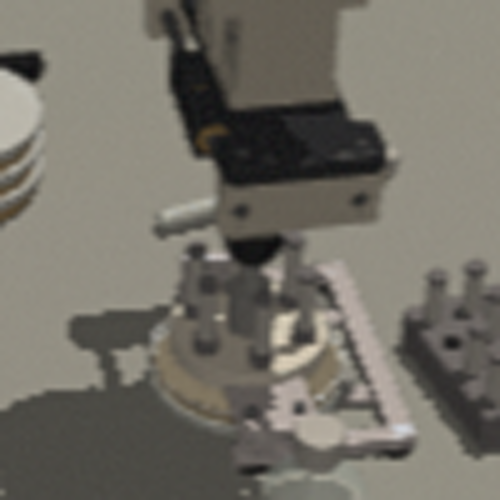

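Run:
```python
from h import *
np.set_printoptions(precision=0,suppress=True)
p=cap('side'); u0=proj(p,(628,31,80)).astype(int)-50
f=lambda *w:(proj(p,w)-u0)*5
print('knob',f(628.5,31,90),'tips z91',[f(625+a,31+b,91) for a in(-9.5,9.5) for b in(-19,19)])
print('body z157 right side',f(588,-64,157),f(663,-64,157),'z157 y-19',f(588,12,157),f(663,12,157),'y-64 z91', f(625,-64,91))
```

```text
knob [254. 237.] tips z91 [array([240., 262.]), array([217., 216.]), array([277., 256.]), array([254., 211.])]
body z157 right side [237. 254.] [398. 229.] z157 y-19 [189. 157.] [342. 135.] y-64 z91 [308. 356.]
```

The occluder is the gripper body at z≈157, as the geometry predicts, and the fingertips are just above the knob. I'll centre by +3.4 mm and press.

Call:
{"method": "arm_command", "body": {
  "deltas": [
    [0.0034,0,0,0],
    [0,0.002,0,0],
    [0,0.003,0,0],
    [0,0,0,0]
  ]
}}

```text
time: 14.9
tool_pos: [630.8, 30.6, 96.2]
tcp_rot: [-1.571, -0.002, -0.08]
contact_force: [1.0, 0.2, 2.1]
grip_width: 0.6
```

Call:
{"method": "arm_command", "body": {
  "deltas": [
    [0,0.003,0,0],
    [0,0.003,0,0],
    [0,0,0,0]
  ]
}}

```text
time: 15.2
tool_pos: [630.8, 30.6, 90.1]
tcp_rot: [-1.571, -0.002, -0.08]
contact_force: [1.3, 1.0, 5.7]
grip_width: 0.4
```

Call:
{"method": "arm_command", "body": {
  "deltas": [
    [0,0.0025,0,0],
    [0,0.001,0,0],
    [0,0,0,0]
  ]
}}

```text
time: 15.5
tool_pos: [630.8, 30.6, 87.1]
tcp_rot: [-1.571, -0.002, -0.08]
contact_force: [1.2, -0.6, 7.4]
grip_width: 0.5
```

Call:
{"method": "arm_command", "body": {
  "deltas": [
    [0,0.0005,0,0],
    [0,0,0,0],
    [0,0,0,0]
  ]
}}

```text
time: 15.8
tool_pos: [630.8, 30.6, 86.8]
tcp_rot: [-1.571, -0.002, -0.08]
contact_force: [0.7, 0.5, 7.3]
grip_width: 0.1
```

Call:
{"method": "arm_command", "body": {
  "deltas": [
    [0,0.0007,0,0],
    [0,0.0007,0,0],
    [0,0,0,0]
  ]
}}

```text
time: 16.1
tool_pos: [630.8, 30.6, 86.2]
tcp_rot: [-1.571, -0.002, -0.08]
contact_force: [-1.5, 0.4, 12.4]
grip_width: 0.2
```

Call:
{"method": "arm_command", "body": {
  "deltas": [
    [0,-0.004,0,0],
    [0,-0.005,0,0],
    [0,-0.005,0,0],
    [0,-0.01,0,0],
    [0,-0.03,0,0]
  ]
}}

```text
time: 16.6
tool_pos: [627.6, 30.8, 135.7]
tcp_rot: [-1.571, 0.009, -0.08]
contact_force: [0.9, -0.1, 0.2]
grip_width: 0.0
```

Call:
{"method": "arm_command", "body": {
  "deltas": [
    [-0.04,-0.02,0,0],
    [-0.05,0,0,0],
    [-0.05,0,0,0],
    [-0.05,0,0,0],
    [0,0,0,0]
  ]
}}

```text
time: 17.1
tool_pos: [431.7, 46.9, 156.9]
tcp_rot: [-1.571, 0.012, -0.079]
contact_force: [1.3, -0.4, 0.1]
grip_width: 0.4
```

Run:
```python
from h import *
np.set_printoptions(precision=2,suppress=True)
s,o=pose(); print(s,o['time'],o['contact_force'])
for c in('top','side'):
    p=cap(c,c+'6.png'); print(c,plate_fit(p,(628.5,31.3)))
    for d in vision.regions_of(p,'plunger')[:2]:
        ys,xs=np.nonzero(d['mask']); print(d['confidence'],xs.mean(),ys.mean(),ray(p,(xs.mean(),ys.mean()),88))
a=cv2.imread('pics/top6.png')[110:230,180:300]; b=cv2.imread('pics/side6.png')[160:280,210:330]
cv2.imwrite('pics/v6.png',cv2.resize(np.hstack([a,b]),None,fx=3.3,fy=3.3,interpolation=cv2.INTER_CUBIC))
```

```text
[431.69  46.85 156.86  -4.53] 17.1 [ 1.35 -0.41  0.14]
top [(0.62, array([629.38,  30.45]), np.int64(38), 70)]
side [(0.48, array([623.32,  24.52]), np.int64(31), 59)]
0.54 276.68932038834953 193.55339805825244 [626.61  24.77  88.  ]
```

View pics/v6.png

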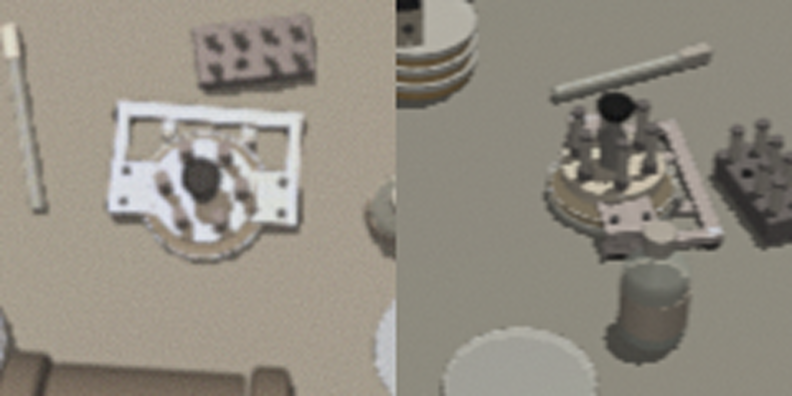

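The stop was felt (12.4 N at TCP z 86.2, so full travel). The knob is back up: its side-view mask sits at row 193.6, against 193.3 at the start. The plate is still home and the arm is clear, so I'm handing in.

```bash
python3 -c "
from plant import job; print(job.close_job())"
```

```text
the job is handed in; nothing more can be done
None
```

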